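# Show the apprentice the next bridge glue-up

## Task

Show the apprentice the next glue-up on the ukulele: point straight down with the fingertips at the winged bridge on the felt mat, then at the long-reach cam clamp, and last at the bare-wood patch on the ukulele's top where that bridge will go, each time holding still for two seconds with the fingertips 1 to 5 cm above the thing. Raise the hand well clear (10 cm or more above the things) between one and the next, so that it never hovers low over another bridge or clamp. Touch nothing and move nothing, and finish still pointing at the bare patch.

Things in the scene. Friction and masses are not known exactly. Their poses are not given: they have to be found in the camera images.
- winged_bridge: The bridge to show: dark wood, 100 mm long (y), 25 mm wide (x), a raised middle block 58 mm long and 9 mm high and a thin low wing (4 mm high) narrowing to a point at each end. One of three loose bridges lying side by side 50 mm apart, in any order, lengths roughly along the table's y, on a grey felt mat 150 x 140 x 4 mm. Origin: middle of its underside, z up.
- plain_bridge: Another bridge, not to be shown: same wood, a plain rectangular bar 90 mm long (y), 24 mm wide (x), 9 mm high. Loose. Origin: middle of its underside.
- tie_bridge: Another bridge, not to be shown: same wood, short and broad, 66 mm long (y), 28 mm wide (x), with two raised ribs along its length, 12 mm high. Loose. Origin: middle of its underside.
- long_clamp: Long-reach cam clamp to show, lying flat, loose: steel bar 140 mm long (along its x, at y = -68 mm) and two light wood jaws 170 mm long (along y, at x = -22 and +54 mm), 24 mm wide, 22 mm high, a dark cam lever beside one tip. Origin: underside, middle of its 140 x 170 mm outline, in the gap between the jaws. Anywhere within the outline counts as the clamp.
- short_clamp: The other clamp, not to be shown: the same make and height, but its jaws are only 85 mm long. Origin: underside, in the middle of its outline (140 mm in x by 85 mm in y). The two clamps may have changed places. Loose.
- bare_patch (a point): Middle of the patch of pale bare wood on the ukulele's red-brown top, in the wide end of the body, on the far side of the sound hole from the neck: 100 mm long (y, across the instrument), 25 mm wide (x, towards the neck), pointed at both ends like the winged bridge. The point lies on the surface, 68 mm above the bench; z up.
- ukulele: Ukulele lying on its back, fixed: body 240 mm long, 188 mm wide, top 68 mm above the bench; the neck and head reach 460 mm along +x of this body, up to 85 mm high. Origin: on the bench, straight below the patch's middle. The tallest thing near the work is a loose glue bottle, 112 mm tall, some 0.32 m in front of the robot; equipment at the table's sides (0.5 m off its x axis) is up to 240 mm tall.
Not all that is in view belongs to the job. Leave any pink look-alike of the winged_bridge alone.

How it is judged:
By the outcome, as a careful person would: the job done as asked, in the order asked, and still so for the second after the job is handed in, with the robot touching nothing.
It also fails if it takes over 58 s, if anything falls off the work surface, if the arm or the gripper's body presses on something with over 40 N, if the wrist force passes 120 N, or if a joint passes its speed limit or range.

## Robot

A 6-joint arm with a two-finger parallel gripper is mounted at the origin on the work surface. World frame = base frame: x ahead of the robot, y to its left, z up, the work surface at z = 0. Lengths are in m, angles in rad, forces in N, time in s.
With the tool pointing down it reaches from about 0.375 to 0.975 m from the base axis. Payload 3.8 kg.
Tool frame: the origin (TCP) lies at the very end of the fingers, on their centre line; the grasp point (between the pads) lies behind it (bot.tcp_to_grasp is the y of the grasp point in the tool frame, in m); y points along the fingers, z is the direction in which the jaws open and shut, and the axes are right-handed (so a half turn about y gives the same grasp; the last joint's range is limited). The gripper opens to 85 mm and grips with 20 to 120 N. Pads are 22 mm wide; open, the fingers measure 114 mm over their backs; the gripper's body (76 mm by 85 mm) begins 54 mm behind the grasp point. The pads swing forward as they close: fully open they stand 13 mm farther back than shut.
Start: joints at [-1.292, 0.264, 1.604, -0, 1.274, -0.037], TCP at [0.21, -0.642, 0.208] pointing down, gripper open.
Joint ranges: [-2.63, 2.63], [-0.94, 2.18], [0.31, 2.57], [-1.31, 4.45], [0, 2.66], [-2.55, 2.55]. Speed limits (rad/s): [2.57, 2.57, 3.14, 3.14, 3.14, 3.14].

## Interface

Orientations are given as a rotation vector (axis times angle).
In Python, from workcell import bot, optics, workorder gives the robot as it stands.
- The arm moves only by the shell command python3 -m handwheel 'ROWS' [FORCE]. ROWS is JSON, a list of rows, each a list of 7 numbers: the shift along the tool's x, y, z in m, then the turn, a rotation vector about the tool's x, y, z in rad, then the opening, from 0 (shut) to 1 (fully open). A call has 1 to 8 rows; each row shifts and turns the commanded pose from where the row before left it, along the tool's axes as they then stand; what a row does not reach is not made up. A row lasts 1/8 s, in which the tool goes at most 62.5 mm and 10.7 degrees, less where a joint would pass 70% of its speed; a pose out of reach is approached as far as the arm can. A call with a gripper value outside its range is refused whole. The fingers move at their own pace and stop on an object; FORCE is the grip in N (left out, the last holds). Time passes only in rows, so rows that do not move let the fingers close. It gives the time, the measured TCP pose, the force and the opening at its end, in the units of the state.
- bot.read_state(): the state, without advancing time (a new reading comes with each control period).
- optics.read_camera(name): name is "side" or "top"; returns a dict with "image" (384x512x3 uint8, red, green, blue), "z_map" (384x512 float32, m along the optical axis (not along the pixel's ray), 0 where there is no reading), "mtx" (3x3 intrinsics, pixels), "dist" ([k1, k2, p1, p2, k3] as OpenCV has them; the pictures are not rectified), "world_from_camera" (4x4, takes a point from camera to world coordinates). Camera axes: x right, y down, z forward; pixel columns grow to the right and rows downward; lengths in m; the calibration is good to about 2 mm. A picture is of the moment at which its call begins.
- workorder.finish_job(): hands the job in, once; it reports no verdict.
The state is a dict: "time": time; "q": joint angles; "joint_vel": joint speeds; "joint_torque": joint torques, N m; "tool_pos": TCP position; "tcp_rot": TCP orientation; "wrist_force": force on the tool from outside, world axes, zero at the start; "torque": the same for the moment, N m; "width": opening from 0.0 (shut) to 1.0 (fully open).
Only numpy, scipy, OpenCV 4.12 (cv2) and the standard library are available. Lean on these libraries where they do the work, as an engineer would, in place of code of your own. Each camera call takes 0.05 s, during which the arm holds its last target.

## Working session

There is one attempt and no reset: what is moved stays moved. The work goes in short steps, Python scripts to look and compute and a shell command to move; the robot and the scene stay as the last step left them, time stands still between calls to the robot, and variables do not carry over. Pictures are saved under pics/ and viewed, and the job is handed in when it is done.

```bash
mkdir -p pics; ls; python3 - <<'E'
from workcell import bot, optics, workorder
import cv2,numpy as np
s=bot.read_state();print({k:np.round(v,3).tolist() for k,v in s.items()},bot.tcp_to_grasp)
for n in("top","side"):
    c=optics.read_camera(n);cv2.imwrite(f"pics/{n}0.png",c["image"][:,:,::-1]);np.savez(f"{n}0.npz",**c)
    print(n,np.round(c["mtx"],1).tolist(),np.round(c["dist"],3),np.round(c["world_from_camera"],3).tolist())
E
```

```text
pics
{'time': 0.0, 'q': [-1.292, 0.265, 1.605, 0.0, 1.274, -0.037], 'joint_vel': [-0.0, 0.002, -0.0, 0.001, -0.001, -0.001], 'joint_torque': [-0.0, -51.511, -36.732, -0.0, 0.013, -0.0], 'tool_pos': [0.209, -0.641, 0.207], 'tcp_rot': [-0.327, 2.053, -2.049], 'wrist_force': [0.717, -0.276, -0.607], 'torque': [0.009, 0.041, 0.049], 'width': 0.999} -0.0187
top [[474.7, 0.0, 260.9], [0.0, 474.7, 177.7], [0.0, 0.0, 1.0]] [-0.021  0.     0.     0.     0.   ] [[0.019, -0.998, 0.068, 0.47], [-1.0, -0.02, -0.012, 0.103], [0.013, -0.068, -0.998, 1.258], [0.0, 0.0, 0.0, 1.0]]
side [[408.1, 0.0, 256.3], [0.0, 408.1, 196.4], [0.0, 0.0, 1.0]] [-0.093  0.     0.     0.     0.   ] [[0.996, -0.053, 0.068, 0.479], [-0.086, -0.595, 0.799, -0.743], [-0.002, -0.802, -0.598, 0.697], [0.0, 0.0, 0.0, 1.0]]
```

View pics/top0.png

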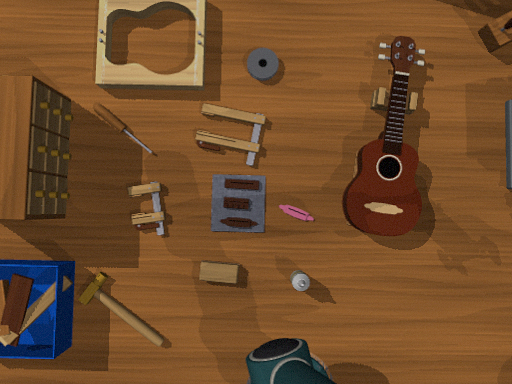

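View pics/side0.png

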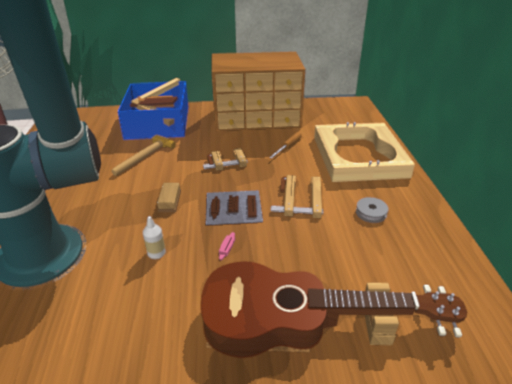

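```bash
cat > h.py <<'E'
import numpy as np,cv2
def ray(c,uv,z):
    p=cv2.undistortPoints(np.array([[uv]],float),c["mtx"],c["dist"])[0,0]
    T=c["world_from_camera"];d=T[:3,:3]@np.r_[p,1];o=T[:3,3]
    return o+d*(z-o[2])/d[2]
def depth(c,uv):
    p=cv2.undistortPoints(np.array([[uv]],float),c["mtx"],c["dist"])[0,0]
    z=float(c["z_map"][int(round(uv[1])),int(round(uv[0]))])
    return c["world_from_camera"][:3]@np.r_[p*z,z,1]
E
python3 - <<'E'
import numpy as np,cv2
from h import *
t=np.load("top0.npz");s=np.load("side0.npz")
im=t["image"][:,:,::-1]
a=cv2.resize(im[165:240,200:325],None,fx=6,fy=6,interpolation=cv2.INTER_CUBIC)
cv2.imwrite("pics/z1.png",a)
cv2.imwrite("pics/z2.png",cv2.resize(s["image"][180:270,190:340,::-1],None,fx=5,fy=5,interpolation=cv2.INTER_CUBIC))
hsv=cv2.cvtColor(im,cv2.COLOR_BGR2HSV)
# bridges: dark within mat
m=np.zeros(im.shape[:2],np.uint8);m[176:230,213:264]=1
dark=((hsv[...,1]>90)&(m>0)).astype(np.uint8)
n,l,st,ce=cv2.connectedComponentsWithStats(dark)
for i in range(1,n):
    if st[i,4]>30: print("br",st[i],ce[i].round(1),ray(t,ce[i],.011).round(3),depth(t,ce[i]).round(3))
for nm,pts in dict(long=[(263,115),(252,163),(203,105),(197,135),(230,130),(235,113),(228,142)],short=[(155,182),(163,233),(131,188),(135,218)]).items():
    for p in pts: print(nm,p,ray(t,p,.02).round(3),depth(t,p).round(3))
m[:]=0;m[190:225,350:420]=1
pale=((im[...,1]>120)&(m>0)).astype(np.uint8)
n,l,st,ce=cv2.connectedComponentsWithStats(pale)
for i in range(1,n): print("patch",st[i],ce[i].round(1),ray(t,ce[i],.068).round(3),depth(t,ce[i]).round(3))
E
```

```text
br [225 179  34  11 293] [241.4 183.9] [0.537 0.139 0.011] [0.537 0.139 0.014]
br [224 197  25  12 243] [235.8 202.8] [0.487 0.153 0.011] [0.487 0.153 0.01 ]
br [221 218  36   9 239] [238.4 222. ] [0.437 0.145 0.011] [0.437 0.145 0.012]
long (263, 115) [0.72  0.086 0.02 ] [0.72  0.086 0.017]
long (252, 163) [0.592 0.112 0.02 ] [0.593 0.112 0.014]
long (203, 105) [0.743 0.245 0.02 ] [0.742 0.244 0.025]
long (197, 135) [0.663 0.258 0.02 ] [0.662 0.258 0.024]
long (230, 130) [0.678 0.172 0.02 ] [ 0.681  0.173 -0.   ]
long (235, 113) [0.724 0.16  0.02 ] [0.723 0.16  0.024]
long (228, 142) [0.646 0.176 0.02 ] [0.646 0.176 0.023]
short (155, 182) [0.537 0.364 0.02 ] [0.537 0.365 0.016]
short (163, 233) [0.405 0.339 0.02 ] [0.405 0.34  0.014]
short (131, 188) [0.52  0.426 0.02 ] [0.52  0.426 0.019]
short (135, 218) [0.443 0.413 0.02 ] [0.443 0.412 0.021]
patch [365 202  38  12 273] [383.6 207.9] [ 0.481 -0.221  0.068] [ 0.481 -0.221  0.067]
```

View pics/z1.png

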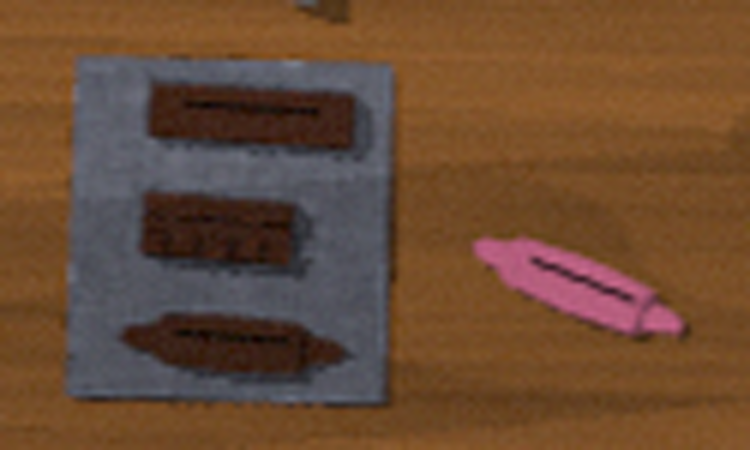

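View pics/z2.png

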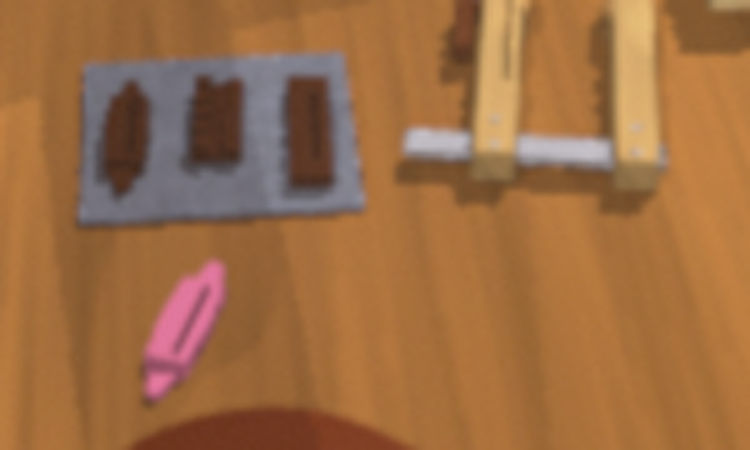

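```bash
python3 - <<'E'
import numpy as np
from h import *
from scipy.spatial.transform import Rotation as Ro
from workcell import bot
s=bot.read_state();R=Ro.from_rotvec(s["tcp_rot"]).as_matrix();print(R.round(3))
P=[s["tool_pos"],[.209,-.641,.257],[.40,-.45,.257],[.50,-.20,.257],[.437,.145,.257],[.437,.145,.042],[.437,.145,.257],[.646,.176,.257],[.646,.176,.046],[.646,.176,.257],[.481,-.221,.257],[.481,-.221,.098]]
for a,b in zip(P,P[1:]): print(b,(R.T@(np.array(b)-a)).round(3))
# cross check side view
c=np.load("side0.npz")
for n,uv,z in[("bridge",(215,207),.011),("patch",(236.5,297),.068),("nearjaw",(289,200),.022)]:print(n,ray(c,uv,z).round(3),depth(c,uv).round(3))
t=np.load("top0.npz");print("bottle",depth(t,(300,280)))
E
```

```text
[[-0.951 -0.001  0.311]
 [-0.311  0.002 -0.951]
 [-0.    -1.    -0.002]]
[0.209, -0.641, 0.257] [ 0.   -0.05 -0.  ]
[0.4, -0.45, 0.257] [-0.241  0.    -0.122]
[0.5, -0.2, 0.257] [-0.173  0.    -0.207]
[0.437, 0.145, 0.257] [-0.047  0.001 -0.348]
[0.437, 0.145, 0.042] [0.    0.215 0.   ]
[0.437, 0.145, 0.257] [-0.    -0.215 -0.   ]
[0.646, 0.176, 0.257] [-0.208 -0.     0.035]
[0.646, 0.176, 0.046] [0.    0.211 0.   ]
[0.646, 0.176, 0.257] [-0.    -0.211 -0.   ]
[0.481, -0.221, 0.257] [ 0.28  -0.001  0.326]
[0.481, -0.221, 0.098] [0.    0.159 0.   ]
bridge [0.44  0.136 0.011] [0.44  0.136 0.011]
patch [ 0.483 -0.225  0.068] [ 0.483 -0.223  0.066]
nearjaw [0.643 0.135 0.022] [0.643 0.137 0.021]
bottle [ 0.30169964 -0.01069004  0.09210258]
```

The top and side views agree to a few mm. The winged bridge is the one nearest the robot on the mat. I'll start by raising the hand, shutting the fingers and moving out.

```bash
python3 -m handwheel '[[0,-0.025,0,0,0,0,0],[0,-0.025,0,0,0,0,0],[-0.04,0,-0.02,0,0,0,0],[-0.04,0,-0.02,0,0,0,0],[-0.04,0,-0.02,0,0,0,0],[-0.04,0,-0.02,0,0,0,0],[-0.04,0,-0.02,0,0,0,0],[-0.04,0,-0.02,0,0,0,0]]'
python3 -m handwheel '[[-0.029,0,-0.035,0,0,0,0],[-0.029,0,-0.035,0,0,0,0],[-0.029,0,-0.035,0,0,0,0],[-0.029,0,-0.035,0,0,0,0],[-0.029,0,-0.035,0,0,0,0],[-0.029,0,-0.035,0,0,0,0],[0,0,0,0,0,0,0],[0,0,0,0,0,0,0]]'
```

```text
time: 1.1
tool_pos: [0.4011, -0.4516, 0.2577]
tcp_rot: [-0.327, 2.052, -2.05]
wrist_force: [1.0, -0.5, -0.8]
width: 0.001
time: 2.1
tool_pos: [0.5004, -0.1994, 0.2579]
tcp_rot: [-0.328, 2.051, -2.051]
wrist_force: [0.8, 0.6, 0.8]
width: -0.003
```

```bash
python3 -m handwheel '[[-0.008,0,-0.05,0,0,0,0],[-0.008,0,-0.05,0,0,0,0],[-0.008,0,-0.05,0,0,0,0],[-0.008,0,-0.05,0,0,0,0],[-0.008,0,-0.05,0,0,0,0],[-0.004,0,-0.05,0,0,0,0],[-0.003,0,-0.048,0,0,0,0],[0,0,0,0,0,0,0]]'
python3 -m handwheel '[[0,0,0,0,0,0,0],[0,0.03,0,0,0,0,0],[0,0.03,0,0,0,0,0],[0,0.03,0,0,0,0,0],[0,0.03,0,0,0,0,0],[0,0,0,0,0,0,0],[0,0,0,0,0,0,0]]'
python3 - <<'E'
from workcell import optics
import cv2
for n in("top","side"):
    c=optics.read_camera(n);cv2.imwrite(f"pics/{n}1.png",c["image"][:,:,::-1])
E
```

```text
time: 3.1
tool_pos: [0.4368, 0.1473, 0.2582]
tcp_rot: [-0.329, 2.05, -2.049]
wrist_force: [0.3, -0.6, -0.7]
width: 0.002
time: 3.98
tool_pos: [0.4383, 0.1451, 0.1393]
tcp_rot: [-0.323, 2.051, -2.052]
wrist_force: [-1.1, 0.1, -0.1]
width: 0.002
```

View pics/side1.png

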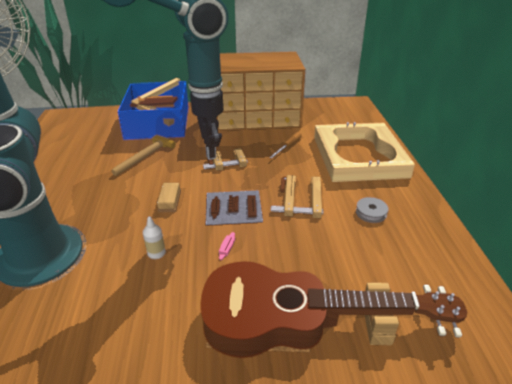

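The closed fingertips show at about (213,160). The path below them to the bridge at (215,207) is clear. I'll check the projection, then go down.

```bash
python3 - <<'E'
import numpy as np
from h import *
c=np.load("side0.npz");T=np.linalg.inv(c["world_from_camera"])
for p in([.4383,.1451,.1393],[.4383,.1451,.042],[.4383,.1451,.012]):
    print(cv2.projectPoints(np.array([p]),cv2.Rodrigues(T[:3,:3])[0],T[:3,3],c["mtx"],c["dist"])[0].ravel().round(1))
E
python3 -m handwheel '[[0,0.03,0,0,0,0,0],[0,0.03,0,0,0,0,0],[0,0.02,0,0,0,0,0],[0,0.015,0,0,0,0,0],[0,0,0,0,0,0,0],[0,0,0,0,0,0,0],[0,0,0,0,0,0,0]]'
python3 - <<'E'
from workcell import optics
import cv2,numpy as np
a=[cv2.resize(optics.read_camera("side")["image"][130:250,150:280,::-1],None,fx=4,fy=4,interpolation=cv2.INTER_CUBIC)]
cv2.imwrite("pics/b1.png",a[0])
E
```

```text
[211.1 165.4]
[213.6 196. ]
[214.3 204.8]
time: 4.95
tool_pos: [0.4383, 0.1463, 0.0444]
tcp_rot: [-0.324, 2.05, -2.05]
wrist_force: [0.2, -0.0, -0.2]
width: -0.004
```

View pics/b1.png

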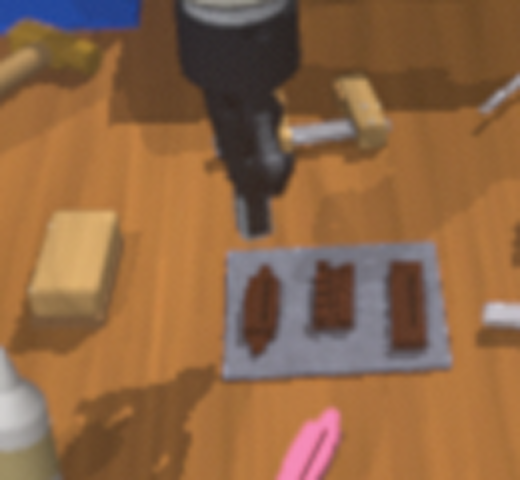

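The fingertips show at (214,189), but the TCP projects to (214,195). I'll measure the tip by depth.

```bash
python3 - <<'E'
from workcell import optics,bot
from h import *
print(bot.read_state()["tool_pos"])
for n in("side","top"):
    c=optics.read_camera(n);z=c["z_map"]
    P=[(u,v,*depth(c,(u,v))) for v in range(0,384) for u in range(0,512) if z[v,u]>0]
    P=np.array(P);k=(abs(P[:,2]-.438)<.03)&(abs(P[:,3]-.146)<.05)&(P[:,4]>.022)&(P[:,4]<.15)
    Q=P[k];Q=Q[Q[:,4].argsort()][:25];print(n);print(Q[::2].round(3))
    cv2.imwrite(f"pics/{n}b2.png",cv2.resize(c["image"][150:260,160:300,::-1],None,fx=5,fy=5))
E
```

```text
[0.43819096 0.14630237 0.04427596]
side
[[2.12e+02 1.90e+02 4.36e-01 1.41e-01 6.50e-02]
 [2.14e+02 1.89e+02 4.41e-01 1.42e-01 6.70e-02]
 [2.15e+02 1.89e+02 4.44e-01 1.40e-01 6.80e-02]
 [2.17e+02 1.88e+02 4.49e-01 1.43e-01 6.90e-02]
 [2.10e+02 1.89e+02 4.31e-01 1.38e-01 7.00e-02]
 [2.16e+02 1.88e+02 4.47e-01 1.40e-01 7.20e-02]
 [2.11e+02 1.88e+02 4.34e-01 1.38e-01 7.40e-02]
 [2.14e+02 1.88e+02 4.42e-01 1.36e-01 7.50e-02]
 [2.15e+02 1.88e+02 4.44e-01 1.34e-01 7.60e-02]
 [2.15e+02 1.87e+02 4.44e-01 1.37e-01 7.70e-02]
 [2.13e+02 1.88e+02 4.39e-01 1.32e-01 7.80e-02]
 [2.16e+02 1.87e+02 4.47e-01 1.35e-01 7.80e-02]
 [2.15e+02 1.86e+02 4.44e-01 1.40e-01 7.80e-02]]
top
[[2.51e+02 2.24e+02 4.36e-01 1.11e-01 1.37e-01]]
```

View pics/topb2.png

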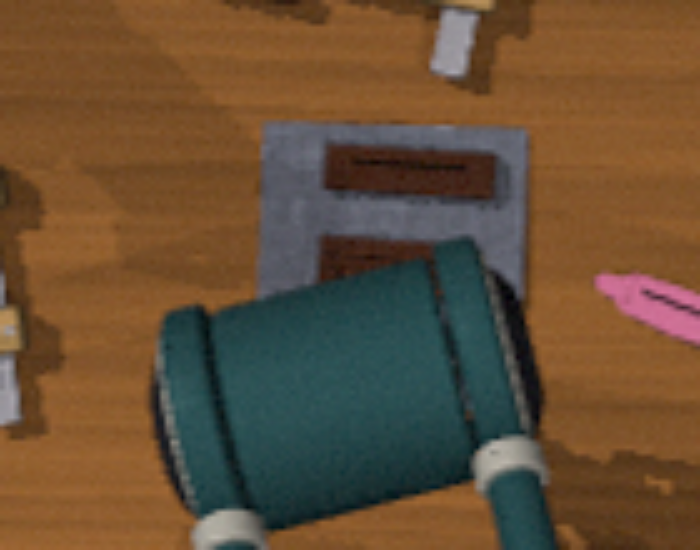

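The visible tip edge reads about 0.063 m, roughly 2 cm above the reported TCP. I'll hover at TCP 0.029, which is within 1–5 cm on either reading (about 16 mm or 35 mm above the bridge), then measure again.

```bash
python3 -m handwheel '[[0,0.008,0,0,0,0,0],[0,0.006,0,0,0,0,0],[0,0,0,0,0,0,0],[0,0,0,0,0,0,0],[0,0,0,0,0,0,0]]'
python3 - <<'E'
from workcell import optics,bot
from h import *
print(bot.read_state()["tool_pos"])
c=optics.read_camera("side");z=c["z_map"]
np.savez("sb3.npz",**c)
for v in range(180,206,2): print(v,[depth(c,(u,v)).round(3).tolist() for u in(212,214)],c["image"][v,213])
cv2.imwrite("pics/sideb3.png",cv2.resize(c["image"][140:230,170:270,::-1],None,fx=6,fy=6,interpolation=cv2.INTER_NEAREST))
E
```

```text
time: 5.72
tool_pos: [0.4375, 0.1461, 0.0294]
tcp_rot: [-0.326, 2.051, -2.051]
wrist_force: [-0.5, 0.3, 0.1]
width: -0.001
[0.43746636 0.14607741 0.02942141]
180 [[0.439, 0.106, 0.121], [0.445, 0.088, 0.132]] [55 43 39]
182 [[0.439, 0.106, 0.114], [0.479, -0.743, 0.697]] [52 41 35]
184 [[0.439, 0.107, 0.108], [0.443, 0.113, 0.103]] [53 42 36]
186 [[0.437, 0.131, 0.085], [0.442, 0.139, 0.079]] [56 44 39]
188 [[0.436, 0.132, 0.078], [0.442, 0.134, 0.076]] [56 46 42]
190 [[0.436, 0.131, 0.072], [0.441, 0.135, 0.069]] [56 45 40]
192 [[0.436, 0.134, 0.064], [0.441, 0.131, 0.065]] [60 50 46]
194 [[0.435, 0.138, 0.054], [0.44, 0.141, 0.052]] [118 116 123]
196 [[0.432, 0.196, 0.005], [0.437, 0.196, 0.004]] [130 130 140]
198 [[0.432, 0.187, 0.004], [0.437, 0.183, 0.007]] [117 108 113]
200 [[0.432, 0.169, 0.011], [0.438, 0.166, 0.012]] [92 54 37]
202 [[0.432, 0.157, 0.013], [0.438, 0.156, 0.013]] [94 56 37]
204 [[0.432, 0.149, 0.012], [0.438, 0.146, 0.014]] [93 55 36]
```

View pics/sideb3.png

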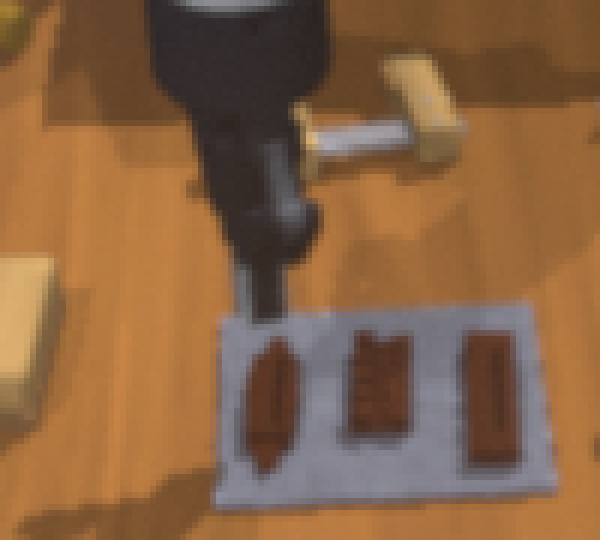

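The lowest visible finger edge is at (213,194), z about 0.05. On either reading the fingertips are 16–40 mm above the winged bridge and centred on it. I'll hold here.

```bash
Z='x'; python3 -m handwheel '[[0,0,0,0,0,0,0],[0,0,0,0,0,0,0],[0,0,0,0,0,0,0],[0,0,0,0,0,0,0],[0,0,0,0,0,0,0],[0,0,0,0,0,0,0],[0,0,0,0,0,0,0],[0,0,0,0,0,0,0]]'
python3 -m handwheel '[[0,0,0,0,0,0,0],[0,0,0,0,0,0,0],[0,0,0,0,0,0,0],[0,0,0,0,0,0,0],[0,0,0,0,0,0,0],[0,0,0,0,0,0,0],[0,0,0,0,0,0,0],[0,0,0,0,0,0,0]]'
python3 -m handwheel '[[0,0,0,0,0,0,0],[0,0,0,0,0,0,0],[0,0,0,0,0,0,0],[0,0,0,0,0,0,0]]'
python3 -m handwheel '[[0,-0.03,0,0,0,0,0],[0,-0.04,0,0,0,0,0],[0,-0.04,0,0,0,0,0],[0,-0.04,0,0,0,0,0],[0,-0.04,0,0,0,0,0],[0,-0.038,0,0,0,0,0],[0,0,0,0,0,0,0],[0,0,0,0,0,0,0]]'
python3 -m handwheel '[[-0.035,0,0.006,0,0,0,0],[-0.035,0,0.006,0,0,0,0],[-0.035,0,0.006,0,0,0,0],[-0.035,0,0.006,0,0,0,0],[-0.035,0,0.006,0,0,0,0],[-0.033,0,0.005,0,0,0,0],[0,0,0,0,0,0,0],[0,0,0,0,0,0,0]]'
```

```text
time: 6.78
tool_pos: [0.4373, 0.146, 0.0293]
tcp_rot: [-0.326, 2.051, -2.051]
wrist_force: [-0.0, 0.5, -0.1]
width: 0.004
time: 7.78
tool_pos: [0.4373, 0.146, 0.0293]
tcp_rot: [-0.327, 2.051, -2.051]
wrist_force: [-0.6, -0.3, 0.4]
width: -0.001
time: 8.28
tool_pos: [0.4373, 0.146, 0.0293]
tcp_rot: [-0.327, 2.051, -2.051]
wrist_force: [0.4, 0.2, 0.8]
width: -0.002
time: 9.28
tool_pos: [0.4369, 0.1459, 0.2567]
tcp_rot: [-0.327, 2.051, -2.051]
wrist_force: [1.1, 0.3, -0.3]
width: -0.003
time: 10.28
tool_pos: [0.6445, 0.1771, 0.2551]
tcp_rot: [-0.331, 2.052, -2.053]
wrist_force: [0.0, -0.3, 0.4]
width: -0.003
```

```bash
python3 -m handwheel '[[0,0.035,0,0,0,0,0],[0,0.035,0,0,0,0,0],[0,0.035,0,0,0,0,0],[0,0.035,0,0,0,0,0],[0,0.03,0,0,0,0,0],[0,0.025,0,0,0,0,0],[0,0.018,0,0,0,0,0],[0,0,0,0,0,0,0]]'
python3 -m handwheel '[[0,0,0,0,0,0,0],[0,0,0,0,0,0,0],[0,0,0,0,0,0,0],[0,0,0,0,0,0,0]]'
python3 - <<'E'
from workcell import optics
from h import *
c=optics.read_camera("side")
cv2.imwrite("pics/sidec.png",cv2.resize(c["image"][120:250,200:350,::-1],None,fx=5,fy=4.5,interpolation=cv2.INTER_CUBIC))
E
```

```text
time: 11.28
tool_pos: [0.6437, 0.177, 0.0425]
tcp_rot: [-0.331, 2.052, -2.053]
wrist_force: [0.2, 0.3, 0.4]
width: 0.001
time: 11.78
tool_pos: [0.6463, 0.1775, 0.0449]
tcp_rot: [-0.326, 2.051, -2.05]
wrist_force: [-0.2, -0.0, 0.1]
width: -0.001
```

View pics/sidec.png

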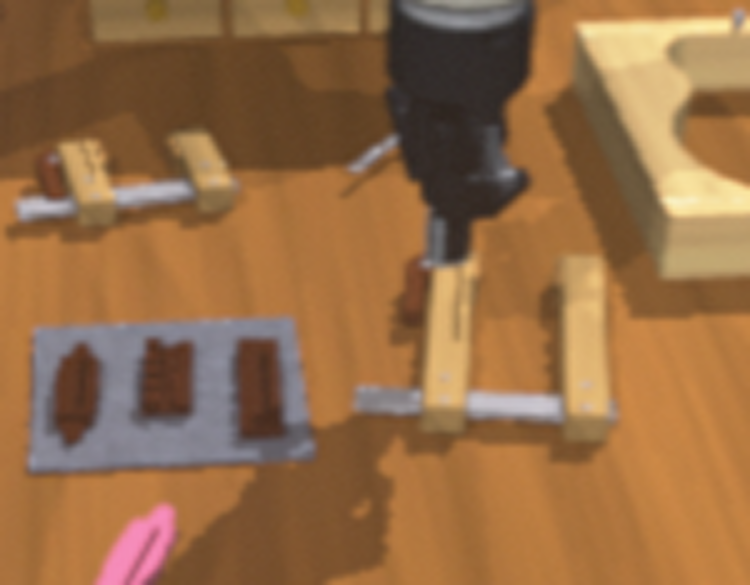

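The fingertips show at (290,178) over the near jaw of the long clamp. I'll lower 4 mm so both height readings stay well inside the band, then hold.

```bash
python3 -m handwheel '[[0,0.004,0,0,0,0,0],[0,0,0,0,0,0,0],[0,0,0,0,0,0,0],[0,0,0,0,0,0,0],[0,0,0,0,0,0,0],[0,0,0,0,0,0,0],[0,0,0,0,0,0,0],[0,0,0,0,0,0,0]]'
python3 -m handwheel '[[0,0,0,0,0,0,0],[0,0,0,0,0,0,0],[0,0,0,0,0,0,0],[0,0,0,0,0,0,0],[0,0,0,0,0,0,0],[0,0,0,0,0,0,0],[0,0,0,0,0,0,0],[0,0,0,0,0,0,0]]'
python3 -m handwheel '[[0,0,0,0,0,0,0],[0,0,0,0,0,0,0],[0,0,0,0,0,0,0],[0,0,0,0,0,0,0],[0,0,0,0,0,0,0],[0,0,0,0,0,0,0]]'
python3 -m handwheel '[[0,-0.03,0,0,0,0,0],[0,-0.04,0,0,0,0,0],[0,-0.04,0,0,0,0,0],[0,-0.04,0,0,0,0,0],[0,-0.04,0,0,0,0,0],[0,-0.028,0,0,0,0,0],[0,0,0,0,0,0,0],[0,0,0,0,0,0,0]]'
python3 -m handwheel '[[0.035,0,0.041,0,0,0,0],[0.035,0,0.041,0,0,0,0],[0.035,0,0.041,0,0,0,0],[0.035,0,0.041,0,0,0,0],[0.035,0,0.041,0,0,0,0],[0.035,0,0.041,0,0,0,0],[0.035,0,0.041,0,0,0,0],[0.035,0,0.04,0,0,0,0]]'
python3 -m handwheel '[[0,0,0,0,0,0,0],[0,0,0,0,0,0,0],[0,0,0,0,0,0,0],[0,0,0,0,0,0,0]]'
```

```text
time: 12.82
tool_pos: [0.6459, 0.1774, 0.0403]
tcp_rot: [-0.326, 2.051, -2.051]
wrist_force: [0.1, -0.3, -0.4]
width: -0.003
time: 13.82
tool_pos: [0.6458, 0.1773, 0.0403]
tcp_rot: [-0.327, 2.051, -2.051]
wrist_force: [-0.3, 0.1, -0.2]
width: 0.002
time: 14.58
tool_pos: [0.6458, 0.1774, 0.0403]
tcp_rot: [-0.327, 2.051, -2.051]
wrist_force: [0.4, -0.5, 0.2]
width: 0.002
time: 15.58
tool_pos: [0.6452, 0.1772, 0.2569]
tcp_rot: [-0.329, 2.051, -2.052]
wrist_force: [-0.2, 0.5, -0.3]
width: -0.001
time: 16.58
tool_pos: [0.4792, -0.2214, 0.2557]
tcp_rot: [-0.33, 2.055, -2.05]
wrist_force: [0.1, -0.9, 0.2]
width: -0.002
time: 17.08
tool_pos: [0.4817, -0.2193, 0.258]
tcp_rot: [-0.329, 2.05, -2.05]
wrist_force: [0.8, 0.4, 0.1]
width: -0.002
```

```bash
python3 -m handwheel '[[0,0.03,0.003,0,0,0,0],[0,0.035,0,0,0,0,0],[0,0.035,0,0,0,0,0],[0,0.03,0,0,0,0,0],[0,0.02,0,0,0,0,0],[0,0.01,0,0,0,0,0],[0,0.005,0,0,0,0,0],[0,0,0,0,0,0,0]]'
python3 -m handwheel '[[0,0,0,0,0,0,0],[0,0,0,0,0,0,0],[0,0,0,0,0,0,0],[0,0,0,0,0,0,0]]'
python3 - <<'E'
from workcell import optics
from h import *
c=optics.read_camera("side")
cv2.imwrite("pics/sided.png",cv2.resize(c["image"][200:340,170:320,::-1],None,fx=5,fy=4.2,interpolation=cv2.INTER_CUBIC))
cv2.imwrite("pics/sidef.png",c["image"][...,::-1])
for v in range(262,292,3): print(v,depth(c,(236,v)).round(3),c["image"][v,236])
E
```

```text
time: 18.08
tool_pos: [0.4826, -0.2232, 0.0937]
tcp_rot: [-0.326, 2.05, -2.051]
wrist_force: [-0.2, -0.6, 0.1]
width: -0.001
time: 18.58
tool_pos: [0.4822, -0.2233, 0.0934]
tcp_rot: [-0.326, 2.051, -2.051]
wrist_force: [-0.5, -0.2, -0.1]
width: 0.003
262 [ 0.485 -0.238  0.179] [57 46 40]
265 [ 0.485 -0.267  0.202] [76 68 67]
268 [ 0.485 -0.268  0.196] [56 44 37]
271 [ 0.484 -0.269  0.189] [56 43 37]
274 [ 0.484 -0.267  0.179] [56 43 36]
277 [ 0.484 -0.238  0.14 ] [59 45 39]
280 [ 0.484 -0.236  0.129] [57 44 40]
283 [ 0.484 -0.188  0.067] [225 187 134]
286 [ 0.484 -0.199  0.07 ] [239 209 146]
289 [ 0.483 -0.204  0.068] [238 208 144]
```

View pics/sided.png

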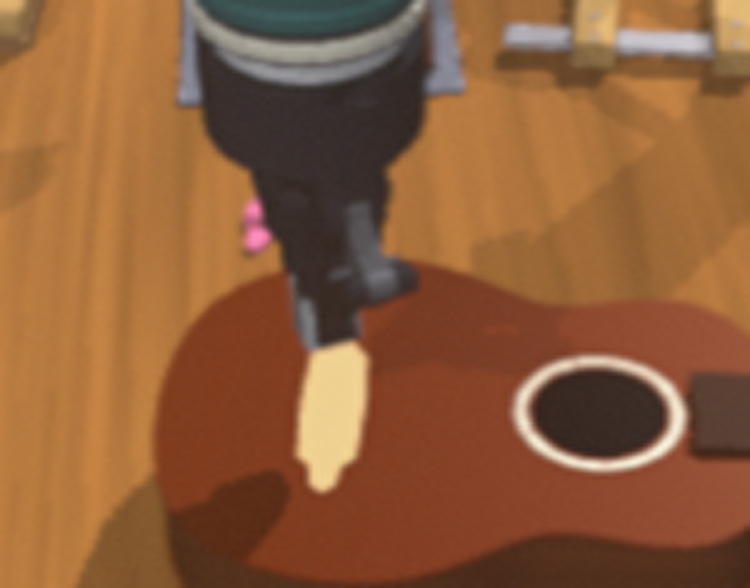

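The fingertips at (236,282) are over the bare patch. I'll lower 9 mm to match the other two hovers, then hold.

```bash
python3 -m handwheel '[[0,0.005,0,0,0,0,0],[0,0.004,0,0,0,0,0],[0,0,0,0,0,0,0],[0,0,0,0,0,0,0],[0,0,0,0,0,0,0],[0,0,0,0,0,0,0],[0,0,0,0,0,0,0],[0,0,0,0,0,0,0]]'
python3 -m handwheel '[[0,0,0,0,0,0,0],[0,0,0,0,0,0,0],[0,0,0,0,0,0,0],[0,0,0,0,0,0,0],[0,0,0,0,0,0,0],[0,0,0,0,0,0,0],[0,0,0,0,0,0,0],[0,0,0,0,0,0,0]]'
python3 -m handwheel '[[0,0,0,0,0,0,0],[0,0,0,0,0,0,0],[0,0,0,0,0,0,0],[0,0,0,0,0,0,0],[0,0,0,0,0,0,0],[0,0,0,0,0,0,0],[0,0,0,0,0,0,0],[0,0,0,0,0,0,0]]'
python3 - <<'E'
from workcell import optics,bot
from h import *
c=optics.read_camera("side")
cv2.imwrite("pics/sideg.png",c["image"][...,::-1])
for v in range(278,292,2): print(v,depth(c,(236,v)).round(3),c["image"][v,236])
c=optics.read_camera("top");t=np.load("top0.npz")
cv2.imwrite("pics/topg.png",c["image"][...,::-1])
d=np.abs(c["image"].astype(int)-t["image"]).max(2)
print("mat+clamp diff",d[95:235,195:268].max(),"short",d[175:240,125:170].max())
E
```

```text
time: 19.62
tool_pos: [0.4822, -0.2233, 0.0843]
tcp_rot: [-0.326, 2.051, -2.051]
wrist_force: [-0.5, 0.9, 0.0]
width: -0.005
time: 20.62
tool_pos: [0.4822, -0.2233, 0.0843]
tcp_rot: [-0.326, 2.051, -2.051]
wrist_force: [0.1, 0.0, 0.0]
width: -0.001
time: 21.62
tool_pos: [0.4822, -0.2233, 0.0843]
tcp_rot: [-0.327, 2.051, -2.051]
wrist_force: [-0.2, 0.5, 0.4]
width: 0.002
278 [ 0.484 -0.265  0.167] [55 42 36]
280 [ 0.484 -0.237  0.131] [57 44 37]
282 [ 0.484 -0.238  0.126] [58 45 40]
284 [ 0.484 -0.237  0.12 ] [70 57 47]
286 [ 0.484 -0.195  0.066] [211 174 122]
288 [ 0.483 -0.204  0.07 ] [239 210 146]
290 [ 0.483 -0.207  0.068] [238 209 145]
mat+clamp diff 28 short 28
```

View pics/sideg.png

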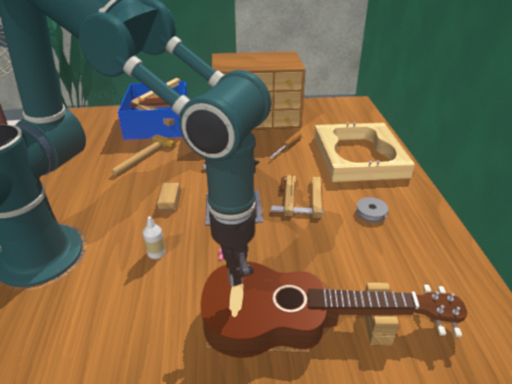

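```bash
python3 -m handwheel '[[0,0.002,0,0,0,0,0],[0,0,0,0,0,0,0],[0,0,0,0,0,0,0],[0,0,0,0,0,0,0],[0,0,0,0,0,0,0],[0,0,0,0,0,0,0],[0,0,0,0,0,0,0],[0,0,0,0,0,0,0]]'
python3 -m handwheel '[[0,0,0,0,0,0,0],[0,0,0,0,0,0,0],[0,0,0,0,0,0,0],[0,0,0,0,0,0,0],[0,0,0,0,0,0,0],[0,0,0,0,0,0,0],[0,0,0,0,0,0,0],[0,0,0,0,0,0,0]]'
python3 -m handwheel '[[0,0,0,0,0,0,0],[0,0,0,0,0,0,0],[0,0,0,0,0,0,0],[0,0,0,0,0,0,0],[0,0,0,0,0,0,0],[0,0,0,0,0,0,0],[0,0,0,0,0,0,0],[0,0,0,0,0,0,0]]'
python3 -c "
from workcell import workorder
print(workorder.finish_job())"
```

```text
time: 22.72
tool_pos: [0.4822, -0.2233, 0.0823]
tcp_rot: [-0.326, 2.051, -2.051]
wrist_force: [1.0, 0.0, -0.0]
width: 0.004
time: 23.72
tool_pos: [0.4822, -0.2232, 0.0823]
tcp_rot: [-0.327, 2.051, -2.051]
wrist_force: [0.2, -0.5, 0.1]
width: -0.001
time: 24.72
tool_pos: [0.4822, -0.2233, 0.0823]
tcp_rot: [-0.327, 2.051, -2.051]
wrist_force: [0.0, 0.6, -0.2]
width: 0.0
the job is handed in; nothing more can be done
None
```

I pointed straight down with shut fingers at the winged bridge, then the long clamp, then the bare patch, holding still for more than 2 s at each. The job is handed in at about 25 s, with the hand still over the patch.

| Thing | Fingertip position (x, y, z) | Height above it, by reported fingertip (TCP) |
|---|---|---|
| Winged bridge | 0.437, 0.146, 0.029 | about 16 mm |
| Long clamp, near jaw | 0.646, 0.177, 0.040 | about 18 mm |
| Bare patch | 0.482, -0.223, 0.082 | about 14 mm |

Between them the hand rose to a height of about 0.256 m before travelling.

**Touching:** the wrist force showed only noise, about 1 N. A comparison of the top view before and after showed no sign that the bridges or clamps had moved.

**One disagreement:** the side camera shows the lower edge of the fingers 2 to 3 cm higher than the reported fingertip position. I did not resolve it, so I chose heights that stay within 1 to 5 cm on either reading. By the camera, the fingertips were about 40 mm above the bridge and the clamp, and about 45 mm above the patch.

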